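Tare the cup on the balance

TASK

Tare the empty metal cup that stands on the laboratory balance: with a fingertip tap the round key at the left end of the keypad to switch the balance on, then gently push the sliding glass cover on top of the draught shield fully shut by its ridge, and only then tap the wide bar key at the right end to tare. Press each key lightly, until it has clearly gone down, and let it come up again; do not press the square key between them, nor the round key again once the cover is shut. Grasp and lift nothing, and leave the cup and the things that stand about the balance where they are.

Things in the scene. Friction and masses are not known exactly. Their poses are not given: they have to be found in the camera images.
- balance: White laboratory balance, 380 x 200 mm, fixed. Origin on the bench under its pan's centre; x axis from its front (keypad) to its back, y to its left. In mm: sloping front (14 degrees, rising to the back) x = -215 to -82, surface 54 above the bench at the keys; glass draught shield x = -84 to 80, 176 wide; rear column behind it to x = 165. Rails round the top end 185 above the bench.
- cover (a joint): Opening of the sliding glass cover on top of the draught shield, in m: 0 = fully shut against the front rail, grows to 0.09 as it slides back (along the balance's +x). Starts 0.05 to 0.085 open. It stays where it is left; friction about 1.2 N, no spring; the front rail is a rigid stop, so arrive slowly (about 35 mm/s or less).
- cover_ridge (a point): Middle of the top edge of the grey ridge across the front end of the glass cover: 80 mm long (along the balance's y), 10 mm thick (x), 17 mm high above the glass (upper face 182 mm above the bench, 153 mm wide). Moves with the cover; shut, it lies at x = -66 mm in the balance's frame. To shut, push the ridge from behind towards the keypad (the balance's -x).
- key_on (a joint): Travel of the round on key in m: 0 = up, 0.006 = at the bottom; it acts from 0.0025, square to the sloping keypad. Spring return: 1.5 N to start, 3.8 N at 0.0025, 6.9 N at the bottom.
- key_on_top (a point): Centre of the top face of the round key at the left end of the keypad row (y = +70 mm on the balance), diameter 22 mm, standing 8 mm proud. It moves down with the key.
- key_print (a joint): Travel of the square key in m: 0 = up, 0.006 = at the bottom, spring as the round key. Not to be pressed.
- key_print_top (a point): Centre of the top face of the square key, 18 x 18 mm, between the other two (y = +20 mm on the balance), standing 8 mm proud.
- key_tare (a joint): Travel of the wide tare bar in m: 0 = up, 0.006 = at the bottom; it acts from 0.0025, spring as the round key.
- key_tare_top (a point): Centre of the top face of the wide bar key at the right end of the row (y = -52 mm on the balance), 56 mm wide (along y) and 20 mm deep, standing 8 mm proud. All three keys lie in one row at x = -178 mm in the balance's frame.
- sample_cup: Empty grey metal cup, diameter 76 mm, 68 mm high, standing loose on the weighing pan (92 mm above the bench) inside the draught shield. Origin at the centre of its underside. To be left alone.
- weight_100: Brass weight with a knob, diameter 21 mm, 36 mm high, standing loose on the bench left of the balance. Origin at the centre of its underside. Bystander.
- weight_50: Smaller brass weight with a knob, diameter 17 mm, 30 mm high, loose on the bench left of the balance. Origin at the centre of its underside. Bystander.
- sample_tin_1: Round grey sample tin with its lid on, diameter 59 mm, 36 mm high, loose on the bench left of the keypad. Origin at the centre of its underside. Bystander.
- stopwatch: Round digital stopwatch, 59 x 57 mm, 16 mm high, lying loose on the bench right of the keypad. Origin at the centre of its underside. Bystander.

How it is judged (in metres and radians):
On the way, in this order (a step that is already met when the one before it is completed fails the run):
1. the round on key is pressed down (value of joint key_on above 0.0025 m and value of joint cover above 0.03 m), for 0.05 s.
2. the cover is fully shut (value of joint cover below 0.004 m), for 0.2 s.
3. the wide tare bar is pressed down with the cover shut (value of joint key_tare above 0.0025 m and value of joint cover below 0.004 m), for 0.05 s.
At the end, for the whole second after the job is handed in: The cover is shut to within 4 mm, all three keys are up again (within 1 mm), and the cup stands upright and still on the pan within 10 mm of where it was (value of joint cover below 0.004 m and value of joint each of key_on, key_tare, key_print below 0.001 m and distance of sample_cup from where it was at the start of the episode below 0.01 m and angle between sample_cup's own z axis and vertical below 0.1 rad and linear speed of sample_cup below 0.02 m/s); the robot touches nothing.
It fails at once if the square key is pressed (more than 1.5 mm) (value of joint key_print above 0.0015 m).
It fails at once if the tare bar is pressed while the cover is open (more than 6 mm) (value of joint key_tare above 0.0015 m and value of joint cover above 0.006 m).
It fails at once if the round key is pressed again once the cover is shut (value of joint key_on above 0.0015 m and value of joint cover below 0.006 m).
It fails at once if the balance, a key or the cover is pushed hard (over 25 N) rather than lightly (contact force between any of the fingers, the arm and balance above 25 N).
It fails at once if the cup is moved by more than 10 mm, or a weight, the tin or the stopwatch by more than 15 mm, or lifted (distance of sample_cup from where it was at the start of the episode above 0.01 m or distance of any of weight_100, weight_50, sample_tin_1, stopwatch from where it was at the start of the episode above 0.015 m).
It also fails if it takes over 54 s, if anything falls off the work surface, if the arm or the gripper's body presses on something with over 40 N, if the wrist force passes 120 N, or if a joint passes its speed limit or range.

ROBOT

A 6-joint arm with a two-finger parallel gripper is mounted at the origin on a cart in front of the work surface, level with it; the furniture and walls round the work are solid. World frame = base frame: x ahead of the robot, y to its left, z up, the work surface at z = 0. Lengths are in mm, angles in degrees, forces in N, time in s.
With the tool pointing down it reaches from about 350 to 850 mm from the base axis. Payload 8.1 kg.
Tool frame: the origin (TCP) lies at the very end of the fingers, on their centre line; the grasp point (between the pads) lies 19 mm behind it (r.grasp_offset is the distance from the TCP to the grasp point, in mm); z points along the fingers, y is the line along which they close (so a half turn about z gives the same grasp; the last joint's range is limited). The gripper opens to 85 mm and grips with 20 to 120 N. Pads are 22 mm wide; open, the fingers measure 114 mm over their backs; the gripper's body (76 mm by 85 mm) begins 54 mm behind the grasp point. The pads swing forward as they close: fully open they stand 13 mm farther back than shut.
Start: joints at [59.393, 7.471, 85.268, -0, 87.261, -4.893], TCP at [260.311, 540.596, 231.292] pointing down, gripper open.
Joint ranges: [-169.43, 169.43], [-51.17, 129.36], [1.28, 143.12], [-76.62, 256.62], [0, 156.53], [-152.29, 152.29]. Speed limits (degrees/s): [136.94, 136.94, 159.86, 180, 180, 180].

INTERFACE

Orientations are given as [roll, pitch, yaw] about the fixed x, y, z axes, in that order (R = Rz(yaw) Ry(pitch) Rx(roll)).
In Python, from bench import r gives the robot as it stands.
- The arm moves only by the tool carry_out, never from a script. Its argument "commands" is a list of rows, each an object with "jaw": the finger opening in m, from 0 to 0.0854; "translation": the shift along the tool's x, y, z in m, a list of three; "spin": the turn about the tool's z in rad. A call has exactly 8 rows; each row shifts and turns the commanded pose from where the row before left it, along the tool's axes as they then stand; what a row does not reach is not made up. A row lasts 1/12 s, in which the tool goes at most 41.7 mm and 7.16 degrees, less where a joint would pass 70% of its speed; a pose out of reach is approached as far as the arm can. A call is refused whole if a number of a shift passes 0.0417 or a number of a turn 0.125, either way. A call with a gripper value outside its range is refused whole. The fingers move at their own pace and stop on an object; "squeeze" is the grip in N (left out, the last holds). Time passes only in rows, so rows that do not move let the fingers close, or fill a call up. It gives the time, the measured TCP pose, the force, the opening and the grip force at its end, in the units of the state.
- r.sense(): the state, without advancing time (a new reading comes with each control period).
- r.snapshot(name): name is "scene" or "top" or "wrist"; returns a dict with "pixels" (480x640x3 uint8, blue, green, red), "K" (3x3 intrinsics, pixels), "dist_coeffs" ([k1, k2, p1, p2, k3] as OpenCV has them; the pictures are not rectified), "extrinsics" (4x4, takes a point from camera to world coordinates). Camera axes: x right, y down, z forward; pixel columns grow to the right and rows downward; lengths in mm; the calibration is good to about 2 mm. A picture is of the moment at which its call begins. There is no depth.
- r.hand_in(): hands the job in; it is judged then, once.
Trained networks look in a picture, given as the dict that the camera call returned (one of the last four; its "shot" number tells which), for a name from the list of things; names that differ only in an ending like _2 or _b are one class to them, and where a whole thing is asked for, a point or a joint stands for the part that bears it (a point fixed in the world has none). Each returns a list of dicts, best first, with "score" (0 to 1); they miss things now and then, are a little off and sometimes report something else, mostly with a low value. They report only what shows in the picture. A call takes as long as a camera call.
- r.spot_in(picture, target): "xy" ([column, row] in pixels, amid what is visible of it).
- r.regions_of(picture, target): "pixels" (480x640 bool, what is visible of it) and "xy" ([column, row] in pixels, amid what is visible of it).
- r.landmark_of(picture, target): "xy" ([column, row] in pixels: a listed point, or the origin of a listed thing).
The state is a dict: "time": time; "joint_pos": joint angles; "qd": joint speeds; "joint_efforts": joint torques, N m; "tool_pos": TCP position; "tcp_rot": TCP orientation; "ft_force": force on the tool from outside, world axes, zero at the start; "wrist_torque": the same for the moment, N m; "finger_gap": finger opening in mm; "grip_force": force on a finger pad.
Only numpy, scipy, OpenCV 4.12 (cv2) and the standard library are available. Lean on these libraries where they do the work, as an engineer would, in place of code of your own. Each camera call takes 0.05 s, during which the arm holds its last target. There are 200 camera calls.

## Working session

There is one attempt and no reset: what is moved stays moved. The work goes in short steps, Python scripts to look and compute and a tool call to move; the robot and the scene stay as the last step left them, time stands still between calls to the robot, and variables do not carry over. Pictures are saved under pics/ and viewed, at most 10 in all, crops included, and the job is handed in when it is done.

Besides the shell and the picture viewer there is one more tool, called after "Request:" as a command line: name --argument value ..., lists and objects as JSON in quotes. carry_out: Moves the arm, as the interface text tells. Its arguments: {"type":"object","properties":{"commands":{"type":"array","items":{"type":"object","properties":{"jaw":{"type":"number"},"translation":{"type":"array","items":{"type":"number"}},"spin":{"type":"number"}}}},"squeeze":{"type":"number"}},"required":["commands"]}

```bash
mkdir -p pics
cat > h.py <<'E'
import numpy as np, cv2
from bench import r
def ray(p,xy):
    K=np.array(p["K"],float);d=np.array(p["dist_coeffs"],float);T=np.array(p["extrinsics"],float)
    u=cv2.undistortPoints(np.array([[xy]],float),K,d)[0,0]
    return T[:3,3],T[:3,:3]@np.array([u[0],u[1],1.])
def atz(p,xy,z):
    o,v=ray(p,xy);return o+v*(z-o[2])/v[2]
def proj(p,X):
    T=np.linalg.inv(np.array(p["extrinsics"],float))
    return cv2.projectPoints(np.array(X,float).reshape(-1,1,3),cv2.Rodrigues(T[:3,:3])[0],T[:3,3],np.array(p["K"],float),np.array(p["dist_coeffs"],float))[0][:,0]
E
python3 - <<'E'
from h import *
s=r.sense();print(s["time"],s["tool_pos"],s["tcp_rot"],s["finger_gap"])
Z=dict(key_on_top=62,key_print_top=62,key_tare_top=62,cover_ridge=199,weight_100=0,weight_50=0,sample_tin_1=0,stopwatch=0,sample_cup=92,balance=0)
for c in ("scene","top"):
    p=r.snapshot(c);cv2.imwrite(f"pics/{c}0.png",p["pixels"])
    print(c,np.array(p["extrinsics"])[:3,3].round())
    for n,z in Z.items():
        for d in r.landmark_of(p,n)[:2]: print(n,round(d["score"],2),np.round(d["xy"],1),atz(p,d["xy"],z).round(1))
E
```

```text
0.0 [260.01573141 540.11084009 230.2505586 ] [-1.79893203e+02 -8.31172045e-03  1.54288353e+02] 85.41697057321738
scene [-85. 702. 529.]
key_on_top 0.53 [375.3 298.7] [450.3  53.   62. ]
key_print_top 0.52 [392.7 286.9] [456.9  -0.6  62. ]
key_tare_top 0.55 [412.2 274.2] [463.7 -64.4  62. ]
cover_ridge 0.72 [317.9 189.2] [634.6   9.2 199. ]
cover_ridge 0.18 [403.6 274.1] [310.4 168.5 199. ]
weight_100 0.72 [282.8 324.5] [572. 153.   0.]
weight_100 0.53 [301.5 332.1] [531.6 145.9   0. ]
weight_50 0.72 [282.8 324.5] [572. 153.   0.]
weight_50 0.53 [301.5 332.1] [531.6 145.9   0. ]
sample_tin_1 0.73 [408.7 277.1] [ 533.4 -150.6    0. ]
stopwatch 0.36 [403.8 274.2] [ 548.5 -153.7    0. ]
sample_cup 0.64 [412.2 271.3] [435.2 -24.   92. ]
balance 0.61 [317.5 283. ] [642.6   1.6   0. ]
top [ 303.  115. 1349.]
key_on_top 0.67 [339.3 304.1] [450.1  52.6  62. ]
key_print_top 0.45 [362.1 298.8] [456.1   4.4  62. ]
key_tare_top 0.83 [398.4 289.5] [467.3 -73.3  62. ]
key_tare_top 0.22 [294.5 328.2] [410.2 149.8  62. ]
cover_ridge 0.65 [351.1 202.6] [625.6  15.  199. ]
weight_100 0.59 [291.8 280.3] [520. 147.   0.]
weight_100 0.55 [432.2 251. ] [ 552.5 -168.6    0. ]
weight_50 0.59 [291.8 280.3] [520. 147.   0.]
weight_50 0.55 [432.2 251. ] [ 552.5 -168.6    0. ]
sample_tin_1 0.84 [292.9 331.7] [408.2 155.6   0. ]
stopwatch 0.57 [429.4 250.7] [ 553.8 -162.5    0. ]
sample_cup 0.82 [349.5 206.8] [647.   10.1  92. ]
balance 0.95 [351.9 217. ] [ 6.481e+02 -1.000e-01  0.000e+00]
```

Run:
```python
import cv2
a=cv2.imread("pics/scene0.png")[140:380,220:500]; b=cv2.imread("pics/top0.png")[150:370,250:470]
cv2.imwrite("pics/s1.png",cv2.resize(a,(700,600),interpolation=cv2.INTER_CUBIC));cv2.imwrite("pics/t1.png",cv2.resize(b,(600,600),interpolation=cv2.INTER_CUBIC))
```

```text
(no output)
```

View pics/s1.png

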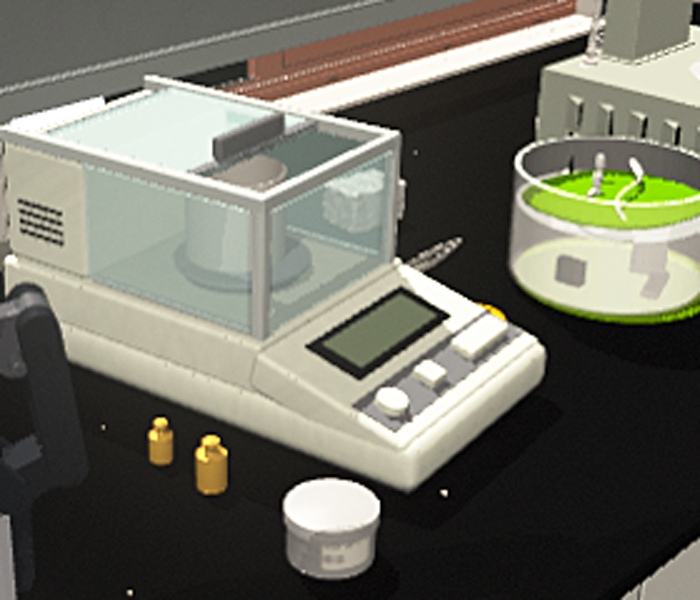

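View pics/t1.png

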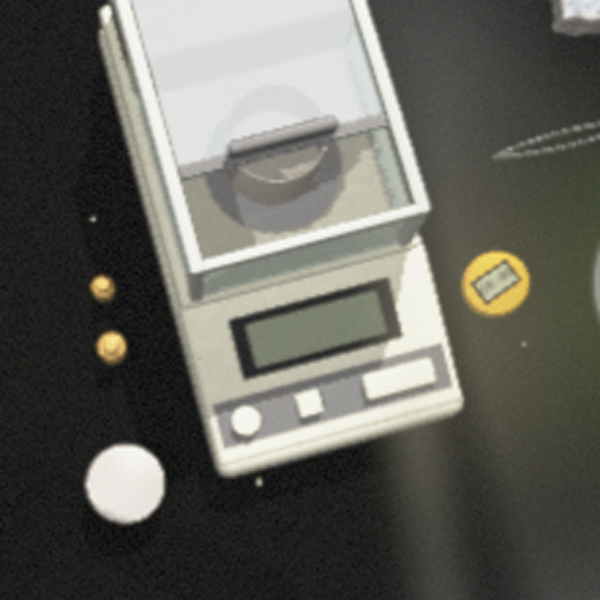

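The scene shows the balance turned about 13°, cover half open with the ridge above the cup. The keys are at (340,304), (364,298) and (397,289) in the top view, and the bystanders are clear of the work. I'll fit the balance's pose from both views.

```bash
cat > fit.py <<'E'
from h import *
from scipy.optimize import least_squares
P={c:r.snapshot(c) for c in ("scene","top")}
obs={"scene":[(376.2,299),(392.3,287.8),(412.1,274),(319,190),(324.8,217.5),(380,192.8)],
"top":[(339.5,304.2),(363,298.2),(397.5,289.4),(352.5,201),(321.5,249.9),(406.9,227.2)]}
def B(q,X):
    c,s=np.cos(q[2]),np.sin(q[2]);X=np.array(X,float)
    return np.c_[q[0]+c*X[:,0]-s*X[:,1],q[1]+s*X[:,0]+c*X[:,1],X[:,2]]
def pts(o): return [(-178,70,62),(-178,20,62),(-178,-52,62),(-66+o,0,199),(-84,88,185),(-84,-88,185)]
def f(q): return np.concatenate([(proj(P[c],B(q,pts(q[3])))-obs[c]).ravel() for c in P])
s=least_squares(f,[640,5,.2,60],loss="soft_l1");q=s.x
print(q[:2],np.degrees(q[2]),q[3]);print(f(q).reshape(2,6,2).round(1));print(B(q,pts(q[3])).round(1))
E
python3 fit.py
```

```text
[636.3972155   11.67772461] 9.455714871873687 58.93913134309238
[[[ 0.1 -0.4]
  [-0.9 -0.5]
  [-0.9 -1.6]
  [ 0.4 -0. ]
  [ 0.2  3. ]
  [ 0.3  0.4]]

 [[ 0.4  0.2]
  [ 0.1 -0.2]
  [-1.3 -0.6]
  [ 0.7 -0.5]
  [-1.9  2. ]
  [ 0.9  0.8]]]
[[449.3  51.5  62. ]
 [457.5   2.2  62. ]
 [469.4 -68.9  62. ]
 [629.4  10.5 199. ]
 [539.1  84.7 185. ]
 [568.  -88.9 185. ]]
```

Request:
carry_out --commands '[{"jaw":0,"spin":-0.102},{"jaw":0,"spin":-0.102},{"jaw":0,"spin":-0.102},{"jaw":0,"spin":-0.102},{"jaw":0,"spin":-0.102},{"jaw":0,"spin":-0.102},{"jaw":0},{"jaw":0}]' --squeeze 20

```text
invalid input
```

Request:
carry_out --commands '[{"jaw":0.0,"translation":[0,0,0],"spin":-0.102},{"jaw":0.0,"translation":[0,0,0],"spin":-0.102},{"jaw":0.0,"translation":[0,0,0],"spin":-0.102},{"jaw":0.0,"translation":[0,0,0],"spin":-0.102},{"jaw":0.0,"translation":[0,0,0],"spin":-0.102},{"jaw":0.0,"translation":[0,0,0],"spin":-0.102},{"jaw":0.0,"translation":[0,0,0],"spin":0},{"jaw":0.0,"translation":[0,0,0],"spin":0}]' --squeeze 20

```text
time: 1.87
tool_pos: [260.3, 540.6, 231.3]
tcp_rot: [180.0, 0.0, -170.8]
ft_force: [-0.2, -0.0, -0.7]
finger_gap: 0.0
grip_force: 0.0
```

Request:
carry_out --commands '[{"jaw":0,"translation":[-0.0067,-0.032,0],"spin":0},{"jaw":0,"translation":[-0.0067,-0.032,0],"spin":0},{"jaw":0,"translation":[-0.0067,-0.032,0],"spin":0},{"jaw":0,"translation":[-0.0067,-0.032,0],"spin":0},{"jaw":0,"translation":[-0.0067,-0.032,0],"spin":0},{"jaw":0,"translation":[-0.0067,-0.032,0],"spin":0},{"jaw":0,"translation":[-0.0067,-0.032,0],"spin":0},{"jaw":0,"translation":[-0.0067,-0.032,0],"spin":0}]'

```text
time: 2.53
tool_pos: [355.1, 295.3, 231.5]
tcp_rot: [180.0, 0.0, -170.9]
ft_force: [0.8, -0.7, -0.2]
finger_gap: 0.3
grip_force: 0.0
```

Request:
carry_out --commands '[{"jaw":0,"translation":[-0.0067,-0.032,0.01],"spin":0},{"jaw":0,"translation":[-0.0067,-0.032,0.013],"spin":0},{"jaw":0,"translation":[-0.0067,-0.032,0.013],"spin":0},{"jaw":0,"translation":[-0.0067,-0.032,0.013],"spin":0},{"jaw":0,"translation":[-0.0067,-0.032,0.013],"spin":0},{"jaw":0,"translation":[-0.0067,-0.032,0.013],"spin":0},{"jaw":0,"translation":[-0.0067,-0.032,0.013],"spin":0},{"jaw":0,"translation":[-0.0067,-0.032,0.013],"spin":0}]'

```text
time: 3.2
tool_pos: [449.7, 51.2, 130.0]
tcp_rot: [-180.0, 0.1, -170.9]
ft_force: [0.2, -0.3, 0.5]
finger_gap: -0.1
grip_force: 0.0
```

Run:
```python
from h import *
p=r.snapshot("wrist");cv2.imwrite("pics/w1.png",p["pixels"])
for n,z in dict(key_on_top=62,key_print_top=62,key_tare_top=62,cover_ridge=199).items():
    for d in r.landmark_of(p,n)[:2]: print(n,round(d["score"],2),np.round(d["xy"],1),atz(p,d["xy"],z).round(1))
print(proj(p,[[449.3,51.5,62],[457.5,2.2,62],[469.4,-68.9,62],[449.7,51.2,130]]).round())
```

```text
key_on_top 0.9 [326.6 252. ] [449.5  53.8  62. ]
key_on_top 0.39 [118.5 249.3] [467.7 -69.7  62. ]
key_print_top 0.77 [235.4 252.6] [458.4   0.7  62. ]
key_tare_top 0.64 [119.9 249.9] [468.  -68.8  62. ]
cover_ridge 0.34 [422.8 326.6] [412.7  68.1 199. ]
[[323. 251.]
 [238. 252.]
 [120. 252.]
 [322. 309.]]
```

View pics/w1.png

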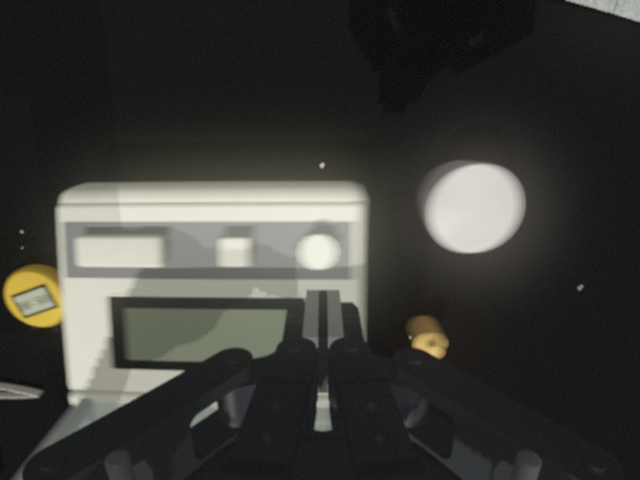

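Request:
carry_out --commands '[{"jaw":0,"translation":[0,-0.001,0.01],"spin":0},{"jaw":0,"translation":[0,0,0.01],"spin":0},{"jaw":0,"translation":[0,0,0.01],"spin":0},{"jaw":0,"translation":[0,0,0.01],"spin":0},{"jaw":0,"translation":[0,0,0.01],"spin":0},{"jaw":0,"translation":[0,0,0.007],"spin":0},{"jaw":0,"translation":[0,0,0.003],"spin":0},{"jaw":0,"translation":[0,0,0],"spin":0}]'

```text
time: 4.12
tool_pos: [448.6, 51.9, 69.1]
tcp_rot: [180.0, -0.1, -170.6]
ft_force: [0.6, 0.7, 0.2]
finger_gap: -0.2
grip_force: 0.0
```

Request:
carry_out --commands '[{"jaw":0,"translation":[0,0,0.001],"spin":0},{"jaw":0,"translation":[0,0,0.001],"spin":0},{"jaw":0,"translation":[0,0,0.001],"spin":0},{"jaw":0,"translation":[0,0,0.001],"spin":0},{"jaw":0,"translation":[0,0,0.001],"spin":0},{"jaw":0,"translation":[0,0,0],"spin":0},{"jaw":0,"translation":[0,0,0],"spin":0},{"jaw":0,"translation":[0,0,0],"spin":0}]'

```text
time: 4.78
tool_pos: [449.5, 51.8, 65.4]
tcp_rot: [180.0, 0.0, -170.7]
ft_force: [0.1, -0.4, -0.5]
finger_gap: 0.1
grip_force: 0.0
```

Request:
carry_out --commands '[{"jaw":0,"translation":[0,0,0.001],"spin":0},{"jaw":0,"translation":[0,0,0],"spin":0},{"jaw":0,"translation":[0,0,0.001],"spin":0},{"jaw":0,"translation":[0,0,0],"spin":0},{"jaw":0,"translation":[0,0,0.001],"spin":0},{"jaw":0,"translation":[0,0,0],"spin":0},{"jaw":0,"translation":[0,0,0],"spin":0},{"jaw":0,"translation":[0,0,0],"spin":0}]'

```text
time: 5.45
tool_pos: [449.5, 51.8, 62.4]
tcp_rot: [-180.0, 0.0, -170.7]
ft_force: [0.6, -0.0, 0.9]
finger_gap: -0.0
grip_force: 0.3
```

Request:
carry_out --commands '[{"jaw":0,"translation":[0,0,0.001],"spin":0},{"jaw":0,"translation":[0,0,0],"spin":0},{"jaw":0,"translation":[0,0,0.001],"spin":0},{"jaw":0,"translation":[0,0,0],"spin":0},{"jaw":0,"translation":[0,0,0],"spin":0},{"jaw":0,"translation":[0,0,0],"spin":0},{"jaw":0,"translation":[0,0,0],"spin":0},{"jaw":0,"translation":[0,0,0],"spin":0}]'

```text
time: 6.12
tool_pos: [449.8, 51.8, 60.5]
tcp_rot: [-180.0, 0.0, -170.7]
ft_force: [2.1, 0.3, 3.7]
finger_gap: 0.1
grip_force: 1.5
```

Request:
carry_out --commands '[{"jaw":0,"translation":[0,0,0.001],"spin":0},{"jaw":0,"translation":[0,0,0],"spin":0},{"jaw":0,"translation":[0,0,0.001],"spin":0},{"jaw":0,"translation":[0,0,0],"spin":0},{"jaw":0,"translation":[0,0,0],"spin":0},{"jaw":0,"translation":[0,0,0],"spin":0},{"jaw":0,"translation":[0,0,0],"spin":0},{"jaw":0,"translation":[0,0,0],"spin":0}]'

```text
time: 6.78
tool_pos: [449.8, 51.8, 58.5]
tcp_rot: [-180.0, 0.0, -170.6]
ft_force: [1.6, 1.3, 5.1]
finger_gap: 0.4
grip_force: 2.3
```

Run:
```python
from h import *
p=r.snapshot("scene");s=r.sense();print(s["ft_force"],s["tool_pos"])
cv2.imwrite("pics/s2.png",cv2.resize(p["pixels"][240:330,330:450],(800,600),interpolation=cv2.INTER_CUBIC))
```

```text
[2.01759034 0.04188547 5.01415052] [449.77597877  51.81614618  58.53862309]
```

View pics/s2.png

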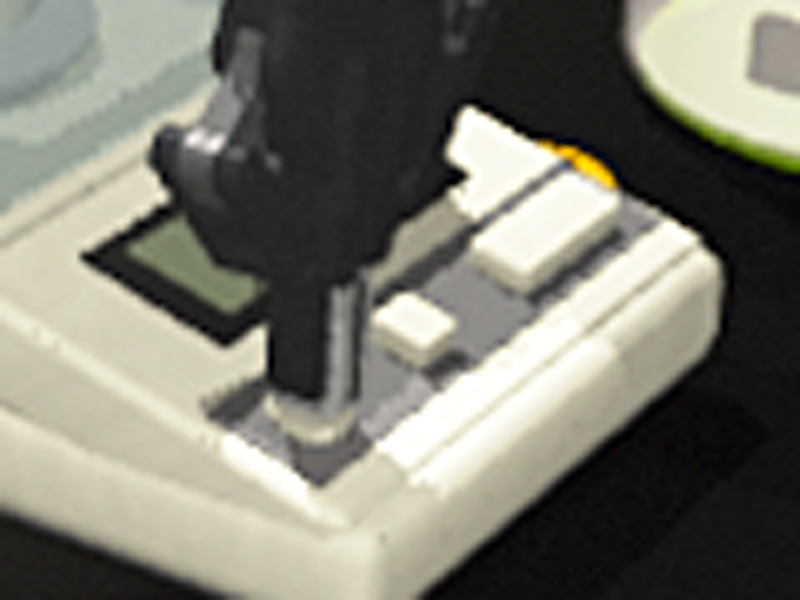

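The tip sits squarely on the round key (crop about (310,410)) and the key is well down. The 5.4 N agrees with about 4 mm of travel. Lifting and moving over the cover.

Request:
carry_out --commands '[{"jaw":0,"translation":[0,0,-0.01],"spin":0},{"jaw":0,"translation":[0,0,-0.026],"spin":0},{"jaw":0,"translation":[0,0,-0.026],"spin":0},{"jaw":0,"translation":[0,0,-0.026],"spin":0},{"jaw":0,"translation":[0,0,-0.026],"spin":0},{"jaw":0,"translation":[0,0,-0.026],"spin":0},{"jaw":0,"translation":[0,0,-0.026],"spin":0},{"jaw":0,"translation":[0,0,-0.026],"spin":0}]'

```text
time: 7.5
tool_pos: [448.2, 51.8, 251.2]
tcp_rot: [180.0, -0.1, -170.6]
ft_force: [1.3, -0.5, -0.6]
finger_gap: -0.0
grip_force: 0.0
```

Request:
carry_out --commands '[{"jaw":0,"translation":[-0.026,-0.0087,0],"spin":0},{"jaw":0,"translation":[-0.026,-0.0087,0],"spin":0},{"jaw":0,"translation":[-0.026,-0.0087,0],"spin":0},{"jaw":0,"translation":[-0.026,-0.0087,0],"spin":0},{"jaw":0,"translation":[-0.026,-0.0087,0],"spin":0},{"jaw":0,"translation":[-0.026,-0.0087,0],"spin":0},{"jaw":0,"translation":[-0.026,-0.0087,0],"spin":0},{"jaw":0,"translation":[-0.026,-0.0087,0],"spin":0}]'

```text
time: 8.17
tool_pos: [666.2, 16.7, 249.5]
tcp_rot: [180.0, -0.2, -170.6]
ft_force: [-0.6, -0.9, 0.7]
finger_gap: 0.2
grip_force: 0.0
```

Run:
```python
from h import *
for c in ("wrist","scene"):
    p=r.snapshot(c)
    cv2.imwrite("pics/%s3.png"%c,p["pixels"] if c=="wrist" else cv2.resize(p["pixels"][140:290,220:420],(800,600),interpolation=cv2.INTER_CUBIC))
    for d in r.landmark_of(p,"cover_ridge")[:2]: print(c,round(d["score"],2),np.round(d["xy"],1),atz(p,d["xy"],199).round(1))
    print(proj(p,[[629.4,10.5,199]]))
```

```text
wrist 0.8 [318.3 202. ] [632.7   9.2 199. ]
[[321.75298434 196.12181519]]
scene 0.58 [320.1 193.6] [613.8  23.7 199. ]
[[319.37192009 189.99971942]]
```

View pics/wrist3.png

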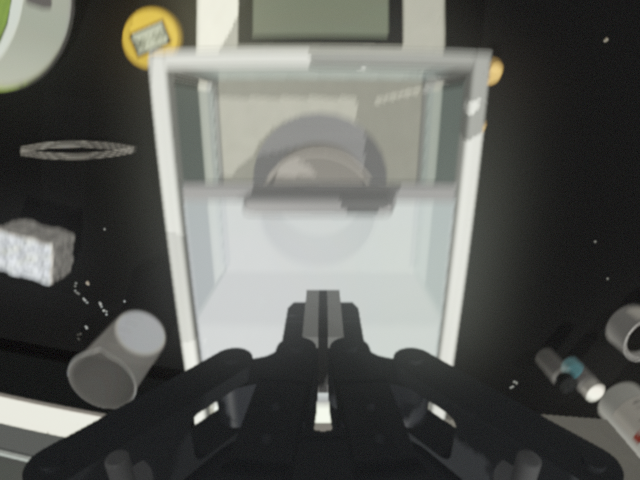

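View pics/scene3.png

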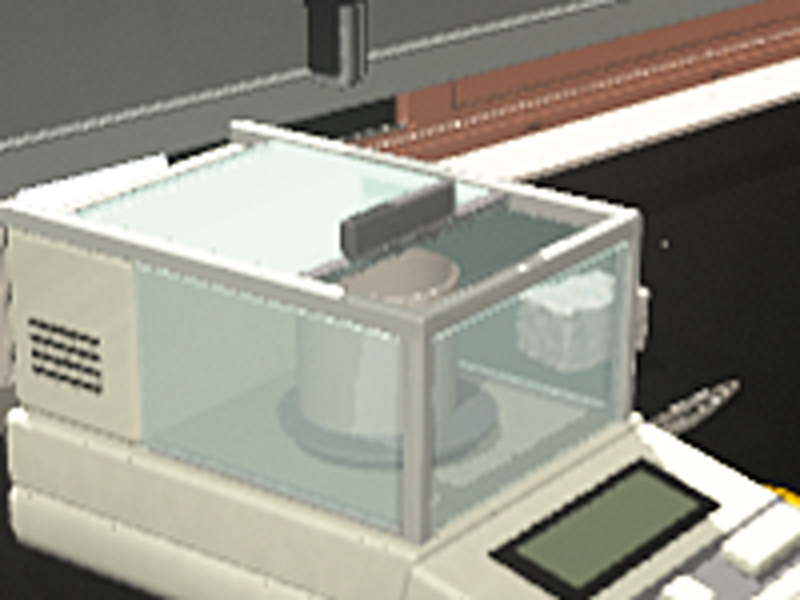

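The wrist view shows the ridge at (318,200) and the fingertip (322,300) well behind it, centred on the glass. The round key is clear. Descending to z≈189.

Request:
carry_out --commands '[{"jaw":0,"translation":[0,0,0.01],"spin":0},{"jaw":0,"translation":[0,0,0.01],"spin":0},{"jaw":0,"translation":[0,0,0.01],"spin":0},{"jaw":0,"translation":[0,0,0.01],"spin":0},{"jaw":0,"translation":[0,0,0.008],"spin":0},{"jaw":0,"translation":[0,0,0.007],"spin":0},{"jaw":0,"translation":[0,0,0.004],"spin":0},{"jaw":0,"translation":[0,0,0.002],"spin":0}]'

```text
time: 9.03
tool_pos: [665.5, 17.0, 188.2]
tcp_rot: [180.0, -0.1, -170.7]
ft_force: [0.2, 0.4, -0.0]
finger_gap: -0.0
grip_force: 0.0
```

Request:
carry_out --commands '[{"jaw":0,"translation":[0,0,0],"spin":0},{"jaw":0,"translation":[0.002,0,0],"spin":0},{"jaw":0,"translation":[0.002,0,0],"spin":0},{"jaw":0,"translation":[0.002,0,0],"spin":0},{"jaw":0,"translation":[0.002,0,0],"spin":0},{"jaw":0,"translation":[0.002,0,0],"spin":0},{"jaw":0,"translation":[0.002,0,0],"spin":0},{"jaw":0,"translation":[0.002,0,0],"spin":0}]'

```text
time: 9.7
tool_pos: [652.0, 14.6, 189.4]
tcp_rot: [-180.0, 0.0, -170.7]
ft_force: [0.4, -0.3, 0.2]
finger_gap: -0.4
grip_force: 0.0
```

Request:
carry_out --commands '[{"jaw":0,"translation":[0.002,0,0],"spin":0},{"jaw":0,"translation":[0.002,0,0],"spin":0},{"jaw":0,"translation":[0.002,0,0],"spin":0},{"jaw":0,"translation":[0.002,0,0],"spin":0},{"jaw":0,"translation":[0.002,0,0],"spin":0},{"jaw":0,"translation":[0.002,0,0],"spin":0},{"jaw":0,"translation":[0.002,0,0],"spin":0},{"jaw":0,"translation":[0.002,0,0],"spin":0}]'

```text
time: 10.37
tool_pos: [636.2, 12.1, 189.3]
tcp_rot: [180.0, 0.0, -170.6]
ft_force: [1.0, 0.1, -0.5]
finger_gap: -0.1
grip_force: 0.6
```

Request:
carry_out --commands '[{"jaw":0,"translation":[0.002,0,0],"spin":0},{"jaw":0,"translation":[0.002,0,0],"spin":0},{"jaw":0,"translation":[0.002,0,0],"spin":0},{"jaw":0,"translation":[0.002,0,0],"spin":0},{"jaw":0,"translation":[0.002,0,0],"spin":0},{"jaw":0,"translation":[0.002,0,0],"spin":0},{"jaw":0,"translation":[0.002,0,0],"spin":0},{"jaw":0,"translation":[0.002,0,0],"spin":0}]'

```text
time: 11.03
tool_pos: [620.4, 9.5, 189.3]
tcp_rot: [180.0, -0.0, -170.6]
ft_force: [0.6, 0.9, 0.8]
finger_gap: 0.2
grip_force: 0.6
```

Request:
carry_out --commands '[{"jaw":0,"translation":[0.002,0,0],"spin":0},{"jaw":0,"translation":[0.002,0,0],"spin":0},{"jaw":0,"translation":[0.002,0,0],"spin":0},{"jaw":0,"translation":[0.002,0,0],"spin":0},{"jaw":0,"translation":[0.002,0,0],"spin":0},{"jaw":0,"translation":[0.002,0,0],"spin":0},{"jaw":0,"translation":[0.002,0,0],"spin":0},{"jaw":0,"translation":[0.002,0,0],"spin":0}]'

```text
time: 11.7
tool_pos: [604.6, 6.8, 189.3]
tcp_rot: [-180.0, 0.0, -170.7]
ft_force: [1.3, 1.4, -0.4]
finger_gap: 0.3
grip_force: 0.6
```

Run:
```python
from h import *
p=r.snapshot("wrist");cv2.imwrite("pics/w4.png",p["pixels"]);print(r.sense()["ft_force"])
for d in r.landmark_of(p,"cover_ridge")[:2]: print(round(d["score"],2),np.round(d["xy"],1),atz(p,d["xy"],199).round(1))
```

```text
[ 0.315645   -0.08102538  0.96401663]
0.97 [319.7 282.6] [588.2   3.2 199. ]
0.6 [432.1   6.1] [488.3  23.1 199. ]
```

View pics/w4.png

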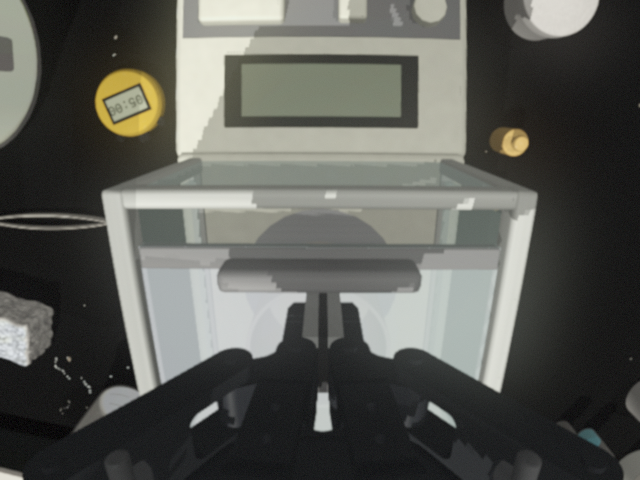

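The ridge (320,275) is against the fingertip, and about 16 mm of gap is left (rows 208 to 246).

Request:
carry_out --commands '[{"jaw":0,"translation":[0.0015,0,0],"spin":0},{"jaw":0,"translation":[0.0015,0,0],"spin":0},{"jaw":0,"translation":[0.0015,0,0],"spin":0},{"jaw":0,"translation":[0.0015,0,0],"spin":0},{"jaw":0,"translation":[0.0015,0,0],"spin":0},{"jaw":0,"translation":[0.0015,0,0],"spin":0},{"jaw":0,"translation":[0.0015,0,0],"spin":0},{"jaw":0,"translation":[0.0015,0,0],"spin":0}]'

```text
time: 12.47
tool_pos: [592.8, 4.8, 189.3]
tcp_rot: [-180.0, 0.0, -170.7]
ft_force: [1.6, -0.2, -1.1]
finger_gap: 0.0
grip_force: 0.6
```

Request:
carry_out --commands '[{"jaw":0,"translation":[0.0005,0,0],"spin":0},{"jaw":0,"translation":[0.0005,0,0],"spin":0},{"jaw":0,"translation":[0.0005,0,0],"spin":0},{"jaw":0,"translation":[0.0005,0,0],"spin":0},{"jaw":0,"translation":[0,0,0],"spin":0},{"jaw":0,"translation":[0,0,0],"spin":0},{"jaw":0,"translation":[0,0,0],"spin":0},{"jaw":0,"translation":[0,0,0],"spin":0}]'

```text
time: 13.13
tool_pos: [590.9, 4.7, 189.3]
tcp_rot: [180.0, -0.0, -170.6]
ft_force: [0.3, -0.1, -0.1]
finger_gap: 0.4
grip_force: 0.1
```

Request:
carry_out --commands '[{"jaw":0,"translation":[0.0005,0,0],"spin":0},{"jaw":0,"translation":[0.0005,0,0],"spin":0},{"jaw":0,"translation":[0.0005,0,0],"spin":0},{"jaw":0,"translation":[0.0005,0,0],"spin":0},{"jaw":0,"translation":[0,0,0],"spin":0},{"jaw":0,"translation":[0,0,0],"spin":0},{"jaw":0,"translation":[0,0,0],"spin":0},{"jaw":0,"translation":[0,0,0],"spin":0}]'

```text
time: 13.8
tool_pos: [589.2, 4.4, 189.4]
tcp_rot: [180.0, 0.0, -170.6]
ft_force: [3.2, 0.7, -1.6]
finger_gap: 0.0
grip_force: 1.7
```

Run:
```python
from h import *
p=r.snapshot("wrist");cv2.imwrite("pics/w5.png",p["pixels"][150:390,160:480].repeat(2,0).repeat(2,1));print(r.sense()["ft_force"])
for d in r.landmark_of(p,"cover_ridge")[:1]: print(round(d["score"],2),np.round(d["xy"],1),atz(p,d["xy"],199).round(1))
```

```text
[2.73773002 1.02946616 0.06244005]
0.88 [319.1 284.5] [573.6   0.7 199. ]
```

View pics/w5.png

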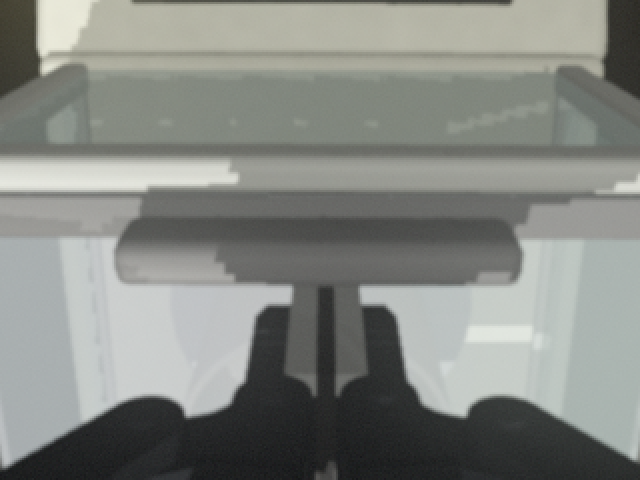

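The cover's front edge now meets the rail (crop row 193, no gap) and the force has risen to about 3 N. A last nudge to confirm the stop.

Request:
carry_out --commands '[{"jaw":0,"translation":[0.0005,0,0],"spin":0},{"jaw":0,"translation":[0,0,0],"spin":0},{"jaw":0,"translation":[0.0005,0,0],"spin":0},{"jaw":0,"translation":[0,0,0],"spin":0},{"jaw":0,"translation":[0,0,0],"spin":0},{"jaw":0,"translation":[0,0,0],"spin":0},{"jaw":0,"translation":[0,0,0],"spin":0},{"jaw":0,"translation":[0,0,0],"spin":0}]'

```text
time: 14.57
tool_pos: [589.1, 4.4, 189.4]
tcp_rot: [-180.0, 0.1, -170.6]
ft_force: [9.5, 2.0, -4.7]
finger_gap: 0.1
grip_force: 4.6
```

Request:
carry_out --commands '[{"jaw":0,"translation":[-0.004,0,0],"spin":0},{"jaw":0,"translation":[-0.005,0,0],"spin":0},{"jaw":0,"translation":[0,0,-0.01],"spin":0},{"jaw":0,"translation":[0,0,-0.01],"spin":0},{"jaw":0,"translation":[0,0,-0.01],"spin":0},{"jaw":0,"translation":[0,0,-0.01],"spin":0},{"jaw":0,"translation":[0,0,-0.01],"spin":0},{"jaw":0,"translation":[0,0,-0.01],"spin":0}]'

```text
time: 15.23
tool_pos: [597.1, 5.5, 251.1]
tcp_rot: [-180.0, 0.1, -170.7]
ft_force: [-0.1, -0.8, 0.4]
finger_gap: -0.1
grip_force: 0.0
```

Request:
carry_out --commands '[{"jaw":0,"translation":[0.0175,-0.0066,0],"spin":0},{"jaw":0,"translation":[0.0175,-0.0066,0],"spin":0},{"jaw":0,"translation":[0.0175,-0.0066,0],"spin":0},{"jaw":0,"translation":[0.0175,-0.0066,0],"spin":0},{"jaw":0,"translation":[0.0175,-0.0066,0],"spin":0},{"jaw":0,"translation":[0.0175,-0.0066,0],"spin":0},{"jaw":0,"translation":[0.0175,-0.0066,0],"spin":0},{"jaw":0,"translation":[0.0175,-0.0066,0],"spin":0}]'

```text
time: 15.9
tool_pos: [466.7, -69.7, 250.2]
tcp_rot: [-180.0, 0.0, -170.6]
ft_force: [0.0, 0.6, 0.6]
finger_gap: -0.1
grip_force: 0.0
```

Run:
```python
from h import *
s=r.sense();print(s["tool_pos"])
for c in ("wrist","top"):
  p=r.snapshot(c);cv2.imwrite("pics/%s6.png"%c,p["pixels"])
  for n,z in dict(key_on_top=62,key_print_top=62,key_tare_top=62,cover_ridge=199).items():
    for d in r.landmark_of(p,n)[:1]: print(c,n,round(d["score"],2),np.round(d["xy"],1),atz(p,d["xy"],z).round(1))
```

```text
[466.65255592 -69.65604451 250.20586715]
wrist key_on_top 0.79 [459.6 208.5] [450.8  52.7  62. ]
wrist key_print_top 0.93 [400.6 209.2] [4.603e+02 1.000e-01 6.200e+01]
wrist key_tare_top 0.66 [324.9 208.2] [470.3 -66.7  62. ]
top key_on_top 0.39 [336.3 303.7] [451.6  58.7  62. ]
top key_print_top 0.67 [288.1 257.9] [558.2 148.7  62. ]
top key_tare_top 0.64 [399.1 288.9] [468.4 -74.9  62. ]
top cover_ridge 0.91 [362.5 229. ] [ 5.717e+02 -4.000e-01  1.990e+02]
```

View pics/wrist6.png

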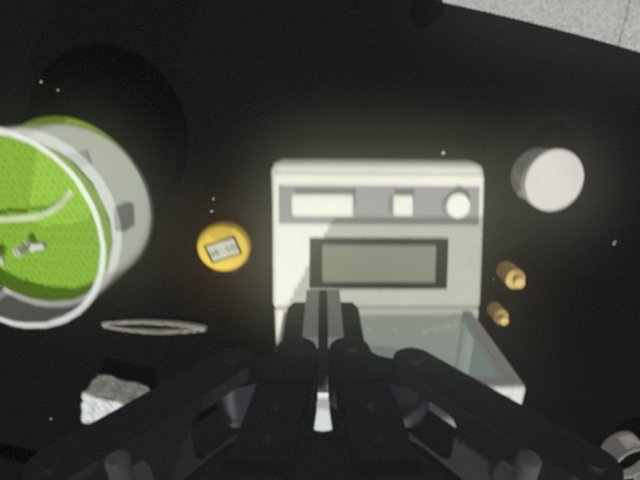

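The ridge reads (571.7,-0.4) in the top view, as computed for shut. The tare bar at (323,205) matches the planned point. Descending onto it.

Request:
carry_out --commands '[{"jaw":0,"translation":[-0.002,0,0.025],"spin":0},{"jaw":0,"translation":[0,0,0.03],"spin":0},{"jaw":0,"translation":[0,0,0.03],"spin":0},{"jaw":0,"translation":[0,0,0.03],"spin":0},{"jaw":0,"translation":[0,0,0.03],"spin":0},{"jaw":0,"translation":[0,0,0.02],"spin":0},{"jaw":0,"translation":[0,0,0.013],"spin":0},{"jaw":0,"translation":[0,0,0.004],"spin":0}]'

```text
time: 17.07
tool_pos: [467.3, -68.1, 64.2]
tcp_rot: [179.9, -0.3, -170.6]
ft_force: [-1.0, -0.7, 0.2]
finger_gap: -0.5
grip_force: 0.0
```

Request:
carry_out --commands '[{"jaw":0,"translation":[0,0,0.001],"spin":0},{"jaw":0,"translation":[0,0,0.001],"spin":0},{"jaw":0,"translation":[0,0,0.001],"spin":0},{"jaw":0,"translation":[0,0,0.001],"spin":0},{"jaw":0,"translation":[0,0,0.001],"spin":0},{"jaw":0,"translation":[0,0,0.001],"spin":0},{"jaw":0,"translation":[0,0,0],"spin":0},{"jaw":0,"translation":[0,0,0],"spin":0}]'

```text
time: 17.73
tool_pos: [469.9, -69.1, 61.9]
tcp_rot: [-180.0, 0.1, -170.6]
ft_force: [0.1, -0.2, 3.0]
finger_gap: 0.0
grip_force: 1.0
```

Request:
carry_out --commands '[{"jaw":0,"translation":[0,0,0.001],"spin":0},{"jaw":0,"translation":[0,0,0],"spin":0},{"jaw":0,"translation":[0,0,0.001],"spin":0},{"jaw":0,"translation":[0,0,0],"spin":0},{"jaw":0,"translation":[0,0,0.001],"spin":0},{"jaw":0,"translation":[0,0,0],"spin":0},{"jaw":0,"translation":[0,0,0],"spin":0},{"jaw":0,"translation":[0,0,0],"spin":0}]'

```text
time: 18.4
tool_pos: [469.8, -69.1, 58.6]
tcp_rot: [-180.0, 0.1, -170.6]
ft_force: [2.3, -1.0, 4.0]
finger_gap: 0.1
grip_force: 2.3
```

Request:
carry_out --commands '[{"jaw":0,"translation":[0,0,0.0005],"spin":0},{"jaw":0,"translation":[0,0,0],"spin":0},{"jaw":0,"translation":[0,0,0],"spin":0},{"jaw":0,"translation":[0,0,0],"spin":0},{"jaw":0,"translation":[0,0,0],"spin":0},{"jaw":0,"translation":[0,0,0],"spin":0},{"jaw":0,"translation":[0,0,0],"spin":0},{"jaw":0,"translation":[0,0,0],"spin":0}]'

```text
time: 19.07
tool_pos: [469.9, -69.0, 58.2]
tcp_rot: [-180.0, 0.1, -170.6]
ft_force: [1.7, 0.6, 5.7]
finger_gap: -0.1
grip_force: 2.5
```

Request:
carry_out --commands '[{"jaw":0,"translation":[0,0,-0.01],"spin":0},{"jaw":0,"translation":[0,0,-0.02],"spin":0},{"jaw":0,"translation":[0,0,-0.025],"spin":0},{"jaw":0,"translation":[0,0,-0.025],"spin":0},{"jaw":0,"translation":[0,0,-0.025],"spin":0},{"jaw":0,"translation":[0,0,-0.025],"spin":0},{"jaw":0,"translation":[0,0,-0.01],"spin":0},{"jaw":0,"translation":[0,0,0],"spin":0}]'

```text
time: 19.73
tool_pos: [470.5, -69.3, 200.6]
tcp_rot: [-179.9, 0.2, -170.6]
ft_force: [0.1, -0.1, -0.7]
finger_gap: 0.0
grip_force: 0.0
```

Run:
```python
from h import *
p=r.snapshot("top")
print([(round(d["score"],2),atz(p,d["xy"],199).round(1)) for d in r.landmark_of(p,"cover_ridge")[:1]])
s=r.sense();print(s["time"],s["tool_pos"],s["ft_force"])
print(r.hand_in())
```

```text
[(0.58, array([565.3,   3. , 199. ]))]
19.8333 [468.76292691 -68.82759577 196.7685433 ] [-0.81937379 -0.29209123 -1.37173972]
the job is handed in; nothing more can be done
None
```

I switched the balance on with the round key, slid the cover shut against its stop, then tared with the bar key. The job was handed in at 19.8 s; no verdict came back, but contact forces stayed around 10 N or less and I saw no sign of a failed step.

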